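# Unlock and pull the bayonet filter of the bench dust extractor

### The arm

A 6-joint arm with a two-finger parallel gripper is mounted at the origin on the work surface. World frame = base frame: x ahead of the robot, y to its left, z up, the work surface at z = 0. Lengths are in m, angles in rad, forces in N, time in s.
With the tool pointing down it reaches from about 0.3 to 0.75 m from the base axis. Payload 8.5 kg.
Tool frame: the origin (TCP) lies at the centre of the arm's flange, where the gripper is bolted on; the fingertips stand 173 mm ahead of it and the grasp point (between the pads) lies 155 mm ahead of it; z points along the fingers, y is the line along which they close (so a half turn about z gives the same grasp; the last joint's range is limited). The gripper opens to 85 mm and grips with 20 to 120 N. Pads are 22 mm wide; open, the fingers measure 114 mm over their backs; the gripper's body (76 mm by 85 mm) begins 54 mm behind the grasp point. The pads swing forward as they close: fully open they stand 13 mm farther back than shut.
Start: joints at [-1.413, 0.381, 1.297, -0, 1.464, -0.215], TCP at [0.2, -0.512, 0.405] pointing down, gripper open.
Joint ranges: [-3.11, 3.11], [-0.89, 2.33], [0.22, 2.48], [-1.42, 4.56], [0.17, 2.85], [-2.88, 2.88]. Speed limits (rad/s): [2.39, 2.39, 3.14, 3.14, 3.14, 3.14].

### API

Orientations are given as [roll, pitch, yaw] about the fixed x, y, z axes, in that order (R = Rz(yaw) Ry(pitch) Rx(roll)).
In Python, from rig import arm, vision, search_frame, masks_of gives the robot as it stands. The module is installed in compiled form; this text tells all that it offers.
- The arm moves only by the tool servo_tool, never from a script. Its arguments are lists of equal length, an entry for each row: "hand": the opening, from 0 (shut) to 1 (fully open); "slide": the shift along the world's x, y, z as a fraction of full scale, a list of three; "spin": the turn about the world's z as a fraction of full scale. In form: {"hand": [hand, ...], "slide": [[x, y, z], ...], "spin": [spin, ...]}. A call has 1 to 5 rows; each row shifts and turns the commanded pose from where the row before left it; what a row does not reach is not made up. Full scale, the value 1, is 0.04 m for a shift and 0.12 rad for a turn. A row lasts 1/12 s, in which the tool goes at most 41.7 mm and 7.16 degrees, less where a joint would pass 70% of its speed; a pose out of reach is approached as far as the arm can. A call with a number of a shift or a turn outside -1 to 1 is refused whole. A call with a gripper value outside its range is refused whole. The fingers move at their own pace and stop on an object; "grip_force" is the grip in N (left out, the last holds). Time passes only in rows, so rows that do not move let the fingers close. It gives the time, the measured TCP pose, the force, the opening and the grip force at its end, in the units of the state.
- arm.read_state(): the state, without advancing time (a new reading comes with each control period).
- vision.grab_frame(name): name is "side" or "top"; returns a dict with "img" (480x640x3 uint8, red, green, blue), "range_z" (480x640 float32, m along the optical axis (not along the pixel's ray), 0 where there is no reading), "fx", "fy", "cx", "cy" (pixels), "eye" and "attitude" of the camera in the world. Camera axes: x right, y down, z forward; pixel columns grow to the right and rows downward; lengths in m; the calibration is good to about 2 mm. A picture is of the moment at which its call begins.
- arm.close_job(): hands the job in; it is judged then, once.
Trained networks look in the newest picture that a camera, given by its name, has taken for a name from the list of things; names that differ only in an ending like _2 or _b are one class to them, and where a whole thing is asked for, a point or a joint stands for the part that bears it (a point fixed in the world has none). Each returns a list of dicts, best first, with "conf" (0 to 1); they miss things now and then, are a little off and sometimes report something else, mostly with a low value. They report only what shows in the picture. A call takes as long as a camera call. They do not tell look-alikes from the thing itself.
- search_frame(thing, camera): "point" ([column, row] in pixels, amid what is visible of it).
- masks_of(thing, camera): "region" (480x640 bool, what is visible of it) and "point" ([column, row] in pixels, amid what is visible of it).
The state is a dict: "time": time; "joint_positions": joint angles; "joint_vel": joint speeds; "joint_torque": joint torques, N m; "tcp_pos": TCP position; "tool_rot": TCP orientation; "force": force on the tool from outside, world axes, zero at the start; "ft_torque": the same for the moment, N m; "gripper_width": finger opening in m; "finger_force": force on a finger pad.
Only numpy, scipy, OpenCV 4.12 (cv2) and the standard library are available. Lean on these libraries where they do the work, as an engineer would, in place of code of your own. Each camera call takes 0.05 s, during which the arm holds its last target. There are 200 camera calls.

### The job

Take the filter cartridge out of the dust extractor. First draw the barrel bolt fully back from the filter's wing, then fold the bolt's handle down into its notch so that it stays back; push the wing anticlockwise (seen from above) past its click to the stop, lift the filter out, and set it down gently, upright, on the floor of the plywood tray without dropping or tipping it. Leave the bolt parked like that, and leave the other things on the bench where they are.

Things in the scene. Friction and masses are not known exactly. Their poses are not given: they have to be found in the camera images.
- extractor: Fixed grey steel dust extractor, a low box; place and yaw vary. Origin: on the filter's axis, at bench height, z up. Its deck is 130 mm above the bench, from x -100 to +100 and y -210 to +110 in its frame; a dark motor casing 100 high adjoins it from x 100 to 170. The bolt lies along its y at x -45, its axis 38 above the deck, in two staples (y -58 to -69 and -156 to -169, tops 56 above the deck).
- socket (a point): Point on the axis of the filter's round well at deck height (130 mm above the bench), axes as the extractor's. The well is 66 across, 70 deep, with a fixed guide post on its axis, 16 across, up to 14 above the deck, inside the hollow filter. Around its mouth stand two steel claws and four stop posts, out to 50 from the axis and 15.5 above the deck; they hold the filter's two pins down until it has been turned.
- bolt (a joint): Slide of the barrel bolt (steel rod, 12 mm thick), m. 0: closed, its tip beside the -x end of the wing, on its -y face, blocking the anticlockwise turn. Grows as it moves along the extractor's -y; 0.050: fully back, at its end stop. Starts at 0 to 0.012. Friction about 1.5 N; it stays where it is left. With the handle down in a notch it cannot slide.
- bolt_handle (a joint): Turn of the bolt's handle about the bolt's axis, rad. 0: upright; grows as it folds towards the extractor's -x; 1.57: flat, level, in a notch. Starts at 0 to 0.35. It goes fully down only opposite a notch. About 1.5 N at its knob turns it; it stays where it is left.
- handle_knob (a point): Centre of the ball, 18 mm across, at the end of the bolt's handle, 46 from the bolt's axis; the stem is a rod 10 thick. Upright, it is 84 above the deck at extractor x -45; flat, 38 above the deck at x -91. Its extractor y is -85 minus the bolt's slide.
- open_notch (a point): Middle of the notch in which the handle lies when the bolt is fully back: extractor x -68, y -135, 38 mm above the deck, axes as the extractor's. The notch plate (x -60 to -76, top 44 above the deck) has two such notches, open at the top, 17 wide: this one, and one at y -85 for the closed bolt.
- filter_center (a point): Centre of the loose filter cartridge, 62 mm above its underside, 62 below its top; about 0.4 kg. Axes: z up its axis, x along its wing. Seated, it is 8 below the deck, its underside 70 below the deck. Round body 60 across, 90 high, wing on top; bore from below 20 across, 87 deep. Two steel pins, 8 thick, stick out under the wing's ends to 40 from the axis, 71 to 79 above the underside.
- wing (a point): Centre of the wing, the straight black bar on top of the filter, for pushing and gripping: 110 mm long (x), 12 thick (y), 34 high (90 to 124 above the filter's underside; seated, 20 to 54 above the deck). Axes as the filter's. Locked, x is along the extractor's x within 0.05 rad. Turned anticlockwise it clicks over two sprung balls at about 0.4 rad, is free from 1.0, meets its stop at 1.2 rad; 1 to 5 N at its end.
- filter: The same filter cartridge; origin at the centre of its underside, axes as above.
- tray: Fixed plywood tray, 200 (x) by 170 (y) by 35 high, walls and floor 6 thick. Origin: centre of its underside; z up. It may stand on either side of the extractor. A small drawer knob stands in its corner at x +75, y +60 of its frame.
- wax_tin: flat round aluminium tin, 48 across, 28 high, standing on the extractor's deck near its motor, bystander; origin under its centre.
- drawer_knob: small turned wooden drawer knob, 26 across, 24 high, standing in the tray's far left corner, bystander; origin under its centre.
- mallet: wooden mallet 270 long lying on the bench near the robot on its right, bystander; origin under its middle.
- screwdriver: screwdriver with wooden handle, 200 long, lying on the bench near the robot on its left, bystander; origin under its middle.
- glue_bottle: white glue bottle, 60 across, 150 high, standing to the left, bystander; origin under its centre.
- bench_plane: bench plane, steel sole and wooden grips, 220 x 60 x 85, standing to the right, bystander; origin under its centre.
- mug: white mug, 80 across, 90 high, standing to the left, bystander; origin under its centre.
Mind the look-alikes: they are no part of the job. Leave any pink or purple look-alike of the filter alone.

How it is judged:
By the outcome, as a careful person would: the job done as asked, in the order asked, and still so for the second after the job is handed in, with the robot touching nothing.
It also fails if it takes over 67 s, if anything falls off the work surface, if the arm or the gripper's body presses on something with over 40 N, if the wrist force passes 120 N, or if a joint passes its speed limit or range.

## Working session

There is one attempt and no reset: what is moved stays moved. The work goes in short steps, Python scripts to look and compute and a tool call to move; the robot and the scene stay as the last step left them, time stands still between calls to the robot, and variables do not carry over. Pictures are saved under pics/ and viewed, at most 10 in all, crops included, and the job is handed in when it is done.

Besides the shell and the picture viewer there is one more tool, called after "Emit:" by a JSON object that holds its "api" and its "payload". servo_tool: Moves the arm, as the interface text tells. Shift numbers are shares of 0.04 m and turn numbers shares of 0.12 rad, none past 1 either way. Its arguments: {"type":"object","properties":{"hand":{"type":"array","items":{"type":"number"}},"slide":{"type":"array","items":{"type":"array","items":{"type":"number"}}},"spin":{"type":"array","items":{"type":"number"}},"grip_force":{"type":"number"}},"required":["hand","slide","spin"]}

```bash
mkdir -p pics
cat > h.py <<'E'
import numpy as np, cv2
from rig import arm, vision, search_frame, masks_of
def cloud(f):
    z=f["range_z"]; v,u=np.mgrid[:480,:640]
    p=np.dstack([(u-f["cx"])*z/f["fx"],(v-f["cy"])*z/f["fy"],z])
    A=np.array(f["attitude"])
    if A.shape!=(3,3):
        from scipy.spatial.transform import Rotation as R
        A=R.from_euler("xyz",A).as_matrix()
    w=p@A.T+np.array(f["eye"]); w[z<=0]=np.nan
    return w
def save(n,img): cv2.imwrite("pics/"+n,img[...,::-1])
E
python3 - <<'E'
from h import *
print(arm.read_state())
ims=[]
for c in ("top","side"):
    f=vision.grab_frame(c); ims.append(f["img"]); w=cloud(f)
    print(c,f["eye"],f["attitude"],f["fx"])
    for t in ["filter","wing","bolt","handle_knob","tray","extractor","wax_tin","drawer_knob","glue_bottle","mug","bench_plane","mallet","screwdriver"]:
        for d in masks_of(t,c)[:3]:
            m=d["region"]; print(t,round(d["conf"],2),np.round(d["point"]),m.sum(),np.round(np.nanmedian(w[m],0),3),np.round(np.nanpercentile(w[m][:,2],98),3))
    save(c+"0.png",f["img"])
E
```

```text
{'time': 0.0, 'joint_positions': array([-1.41330805e+00,  3.81214268e-01,  1.29825128e+00, -2.72150452e-06,
        1.46359561e+00, -2.15292107e-01]), 'joint_vel': array([-1.33663359e-03, -1.74242006e-03,  4.57982078e-04,  6.60340604e-04,
       -7.18300614e-05, -4.81659673e-04]), 'joint_torque': array([ 3.22642591e-04, -4.48453510e+01, -2.31278855e+01, -1.62438405e-04,
        4.86030025e-03,  5.97516618e-06]), 'tcp_pos': array([ 0.20030896, -0.51218579,  0.40410498]), 'tool_rot': array([-3.14015747e+00, -3.11077709e-04,  3.72780458e-01]), 'force': array([ 0.0215832 , -0.40707805,  0.46547203]), 'ft_torque': array([-0.02388749,  0.05258853, -0.04133864]), 'finger_force': 0.0, 'gripper_width': 0.08515769081731343}
top [ 0.29627018 -0.03484558  1.85036241] [-3.01125477 -0.00304778 -1.57103086] 532.6396221368669
filter 0.79 [193. 288.] 364 [0.355 0.36  0.096] 0.128
filter 0.77 [218. 216.] 343 [0.585 0.274 0.156] 0.189
filter 0.73 [139. 283.] 712 [0.376 0.553 0.032] 0.093
wing 0.78 [295. 161.] 496 [0.786 0.023 0.092] 0.129
wing 0.77 [216. 214.] 368 [0.588 0.274 0.157] 0.189
wing 0.77 [2
[... 1355 characters left out ...]
  0.008] 0.037
tray 0.55 [369. 364.] 493 [0.369 0.264 0.021] 0.029
tray 0.46 [269. 344.] 13687 [0.606 0.302 0.128] 0.175
extractor 0.56 [267. 344.] 13757 [0.606 0.303 0.128] 0.174
extractor 0.55 [399. 193.] 373 [ 0.322 -0.383  0.02 ] 0.029
wax_tin 0.55 [266. 278.] 301 [0.655 0.141 0.156] 0.161
wax_tin 0.27 [278. 327.] 910 [0.584 0.288 0.161] 0.186
drawer_knob 0.58 [274. 245.] 63 [ 0.685 -0.092  0.027] 0.036
glue_bottle 0.58 [283. 454.] 1131 [0.525 0.536 0.098] 0.152
mug 0.96 [354. 465.] 1008 [0.38  0.515 0.037] 0.092
bench_plane 0.87 [369. 151.] 1283 [ 0.454 -0.565  0.032] 0.084
mallet 0.7 [400. 192.] 362 [ 0.325 -0.384  0.021] 0.029
screwdriver 0.77 [369. 365.] 453 [0.371 0.264 0.021] 0.029
```

Run:
```python
from h import *
for c,(x0,y0,x1,y1) in {"top":(120,120,420,345),"side":(200,200,440,430)}.items():
    i=cv2.imread(f"pics/{c}0.png")[y0:y1,x0:x1]
    k=2.6; cv2.imwrite(f"pics/{c}0c.png",cv2.resize(i,None,fx=k,fy=k,interpolation=cv2.INTER_CUBIC))
```

```text
(no output)
```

View pics/top0c.png

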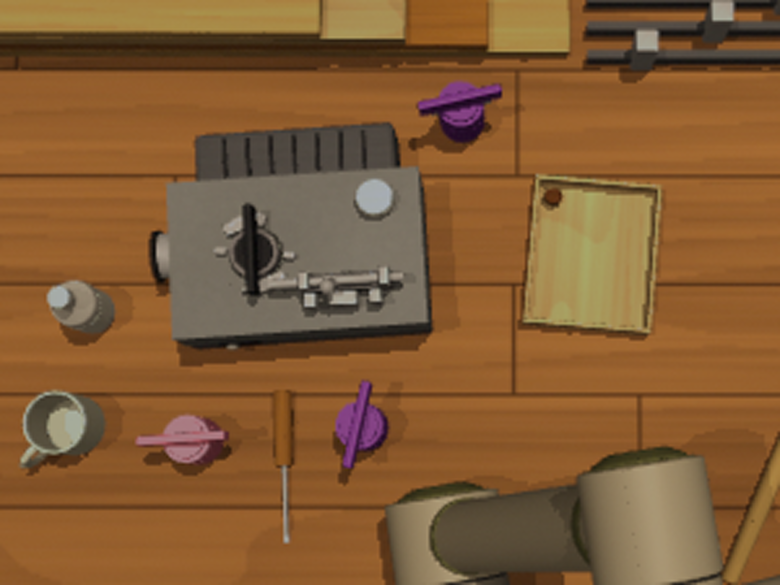

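View pics/side0c.png

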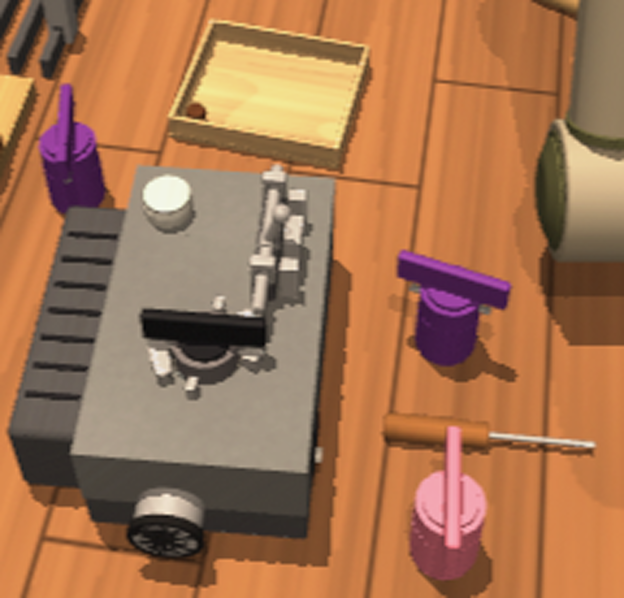

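The filter must be the black winged one in the grey extractor (top px ≈ 216,215). The purple ones (295,161 and 260,282) and the pink one (193,288) are look-alikes on the bench. The handle knob is at about (246,229), still upright, and the tray is at (350,221).

```bash
cat >> h.py <<'E'
def rect(P):
    (c,s,a)=cv2.minAreaRect((P[:,:2]*1000).astype(np.float32)); return np.round(c,1),np.round(s,1),round(a,2)
E
python3 - <<'E'
from h import *
for c in ("top","side"):
    f=vision.grab_frame(c); w=cloud(f).reshape(-1,3); w=w[~np.isnan(w[:,0])]; g=f["img"]
    x,y,z=w.T
    box=(abs(x-.6)<.17)&(abs(y-.23)<.22)
    d=w[box&(abs(z-.13)<.006)]
    print(c,"deck z",np.median(d[:,2]),"rect",rect(d))
    wg=w[(np.hypot(x-.585,y-.276)<.075)&(z>.172)]
    print("wing",len(wg),rect(wg),wg[:,2].max())
    k=w[(np.hypot(x-.545,y-.18)<.05)&(z>.198)]
    print("knob",len(k),np.round([k.min(0),k.max(0),np.median(k,0)],4))
    t=w[(abs(x-.61)<.14)&(abs(y+.152)<.14)&(abs(z-.035)<.005)]
    print("tray",len(t),rect(t))
    kn=w[(abs(x-.685)<.03)&(abs(y+.09)<.03)&(z<.033)&(z>.026)]
    print("dk",len(kn),np.median(kn,0) if len(kn) else 0)
E
```

```text
top deck z 0.12930036431335323 rect (array([590.4, 229.6]), array([201.7, 321.4]), 3.99)
wing 181 (array([589.9, 248.4]), array([111.9,  74.5]), 4.24) 0.1922804804589726
knob 26 [[0.5274 0.1701 0.2089]
 [0.5436 0.1852 0.2274]
 [0.5334 0.1783 0.217 ]]
tray 269 (array([ 605.4, -150.7]), array([169.9, 201.1]), 84.92)
dk 43 [ 0.69042694 -0.09398363  0.02934724]
side deck z 0.12990985249858167 rect (array([591.2, 230.3]), array([200.8, 326.4]), 4.07)
wing 418 (array([589.2, 250.7]), array([108.8,  78.8]), 3.62) 0.1903258033706341
knob 52 [[0.5268 0.1769 0.1981]
 [0.5452 0.1907 0.2231]
 [0.5358 0.1846 0.2167]]
tray 446 (array([ 607.3, -147.6]), array([175.5, 201.3]), 85.22)
dk 62 [ 0.68630068 -0.08628693  0.02915934]
```

Emit:
{"api": "servo_tool", "payload": {"hand": [1, 1, 1, 1, 1], "slide": [[0.42, 0.86, 0.1], [0.42, 0.86, 0.1], [0.42, 0.86, 0.1], [0.42, 0.86, 0.1], [0.42, 0.86, 0]], "spin": [-0.13, -0.13, -0.13, -0.13, -0.13], "grip_force": 25}}

```text
time: 1.92
tcp_pos: [0.2847, -0.3385, 0.4214]
tool_rot: [3.14, -0.0, 0.294]
force: [0.8, -0.5, 0.0]
gripper_width: 0.0856
finger_force: 0.0
```

Emit:
{"api": "servo_tool", "payload": {"hand": [1, 1, 1, 1, 1], "slide": [[0.42, 0.86, 0], [0.42, 0.86, 0], [0.42, 0.86, 0], [0.42, 0.86, 0], [0.42, 0.86, 0]], "spin": [-0.13, -0.13, -0.13, -0.13, -0.13]}}

```text
time: 2.33
tcp_pos: [0.3686, -0.1663, 0.421]
tool_rot: [3.141, -0.0, 0.216]
force: [0.5, -0.9, -0.1]
gripper_width: 0.0852
finger_force: 0.0
```

Emit:
{"api": "servo_tool", "payload": {"hand": [1, 1, 1, 0.6, 0.6], "slide": [[0.42, 0.86, 0], [0.42, 0.86, 0], [0.42, 0.86, 0], [0.42, 0.86, 0], [0.42, 0.86, 0]], "spin": [-0.13, -0.13, -0.13, -0.13, -0.13]}}

```text
time: 2.75
tcp_pos: [0.4527, 0.0058, 0.421]
tool_rot: [3.141, -0.001, 0.138]
force: [1.5, -0.6, 0.5]
gripper_width: 0.0636
finger_force: 0.0
```

Emit:
{"api": "servo_tool", "payload": {"hand": [0.6, 0.6, 0.6, 0.6, 0.6], "slide": [[0.4, 0.86, 0], [0.4, 0.86, 0], [0.4, 0.86, 0], [0.4, 0.86, 0], [0.4, 0.86, 0]], "spin": [-0.115, -0.115, -0.115, -0.115, -0.115]}}

```text
time: 3.17
tcp_pos: [0.5327, 0.1779, 0.4208]
tool_rot: [3.142, -0.0, 0.069]
force: [-0.2, -0.5, 0.8]
gripper_width: 0.0513
finger_force: 0.0
```

Run:
```python
from h import *
s=arm.read_state(); print(s["tcp_pos"],s["tool_rot"])
f=vision.grab_frame("side"); w=cloud(f)
for d in masks_of("handle_knob","side")[:2]:
    m=d["region"]; q=w[m]; q=q[q[:,2]>.2]
    print(d["conf"],d["point"],len(q), np.round([q.min(0),q.max(0)],4) if len(q) else 0)
i=f["img"][200:380,220:400]; save("side1.png",cv2.resize(i,None,fx=3.3,fy=3.3,interpolation=2))
```

```text
[0.53268774 0.17785193 0.42076041] [ 3.14150546e+00 -2.37444612e-04  6.93825677e-02]
0.51 [306.6, 290.3] 10 [[0.5324 0.1839 0.2007]
 [0.5428 0.1911 0.2174]]
```

View pics/side1.png

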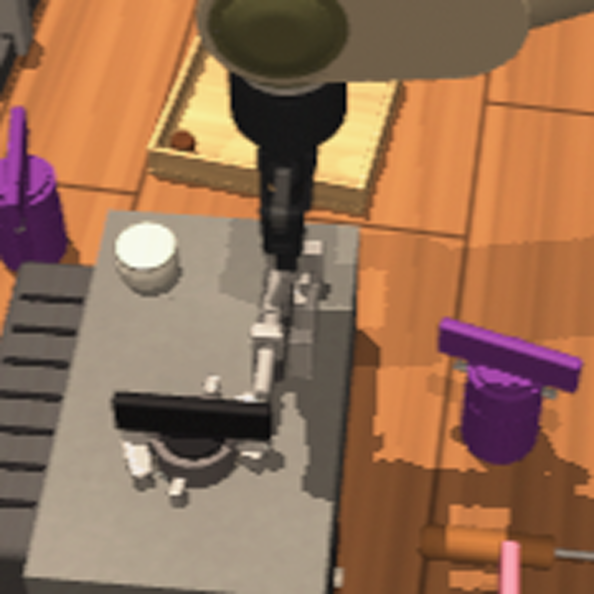

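The gripper hangs right above the knob (≈ 285,265 in the crop), with both fingers lined up along the bolt. Next I descend and grip.

Emit:
{"api": "servo_tool", "payload": {"hand": [0.6, 0.6, 0, 0, 0], "slide": [[0.03, 0, -0.6], [0.03, 0, -0.55], [0, 0, 0], [0, 0, 0], [0, 0, 0]], "spin": [0, 0, 0, 0, 0], "grip_force": 25}}

```text
time: 3.68
tcp_pos: [0.5348, 0.1756, 0.376]
tool_rot: [-3.141, -0.001, 0.069]
force: [-1.5, -1.5, -0.6]
gripper_width: 0.0162
finger_force: 27.5
```

Emit:
{"api": "servo_tool", "payload": {"hand": [0, 0, 0], "slide": [[0, 0, 0], [0, 0, 0], [0, 0, 0]], "spin": [0, 0, 0]}}

```text
time: 3.93
tcp_pos: [0.5347, 0.1756, 0.3759]
tool_rot: [3.141, -0.002, 0.07]
force: [-0.8, -2.1, 2.9]
gripper_width: 0.0157
finger_force: 24.7
```

Emit:
{"api": "servo_tool", "payload": {"hand": [0, 0, 0, 0, 0], "slide": [[0.015, -0.2, 0], [0.015, -0.2, 0], [0.015, -0.2, 0], [0.01, -0.15, 0], [0.01, -0.1, 0]], "spin": [0, 0, 0, 0, 0]}}

```text
time: 4.35
tcp_pos: [0.5372, 0.1408, 0.3758]
tool_rot: [-3.141, -0.001, 0.069]
force: [-2.7, 2.0, 6.8]
gripper_width: 0.0156
finger_force: 24.9
```

Emit:
{"api": "servo_tool", "payload": {"hand": [0, 0, 0], "slide": [[0.01, -0.1, 0], [0, -0.05, 0], [0, -0.03, 0]], "spin": [0, 0, 0]}}

```text
time: 4.6
tcp_pos: [0.5371, 0.1371, 0.3758]
tool_rot: [-3.13, -0.002, 0.072]
force: [-2.3, 31.9, 5.3]
gripper_width: 0.0158
finger_force: 26.7
```

Emit:
{"api": "servo_tool", "payload": {"hand": [0, 0, 0], "slide": [[0, 0.035, 0], [-0.28, -0.02, -0.14], [-0.25, -0.018, -0.235]], "spin": [0, 0, 0]}}

```text
time: 4.85
tcp_pos: [0.516, 0.1366, 0.3615]
tool_rot: [-3.133, -0.005, 0.071]
force: [0.5, 23.0, 3.7]
gripper_width: 0.0157
finger_force: 26.7
```

Emit:
{"api": "servo_tool", "payload": {"hand": [0, 0, 0, 0], "slide": [[0, 0.04, 0], [-0.17, -0.012, -0.3], [-0.06, -0.005, -0.22], [-0.02, 0, -0.195]], "spin": [0, 0, 0, 0]}}

```text
time: 5.18
tcp_pos: [0.5055, 0.1368, 0.3312]
tool_rot: [-3.136, 0.0, 0.071]
force: [-4.0, 17.1, 3.1]
gripper_width: 0.0162
finger_force: 27.9
```

Emit:
{"api": "servo_tool", "payload": {"hand": [0.45, 0.45, 0.45, 0.45, 0.45], "slide": [[0, 0, 0], [0, 0, 0], [0, 0, 0], [0, 0, 0.3], [0, 0, 0.8]], "spin": [0, 0, 0, 0, 0]}}

```text
time: 5.6
tcp_pos: [0.5064, 0.1348, 0.3726]
tool_rot: [3.141, 0.007, 0.069]
force: [0.9, -0.2, -0.3]
gripper_width: 0.0379
finger_force: 0.0
```

Emit:
{"api": "servo_tool", "payload": {"hand": [1, 1, 1, 1, 1], "slide": [[0, 0, 0.9], [0, 0, 0.3], [0, -0.9, 0], [0, -0.9, 0], [0, -0.9, 0]], "spin": [0, 0, 0, 0, 0]}}

```text
time: 6.02
tcp_pos: [0.5062, 0.026, 0.4238]
tool_rot: [3.141, -0.001, 0.071]
force: [0.8, -0.1, 0.1]
gripper_width: 0.0855
finger_force: 0.0
```

Emit:
{"api": "servo_tool", "payload": {"hand": [1, 1, 1], "slide": [[-0.3, -0.8, 0], [-0.6, -0.6, 0], [-0.6, -0.6, 0]], "spin": [0, 0, 0]}}

```text
time: 6.27
tcp_pos: [0.4457, -0.0545, 0.4232]
tool_rot: [3.141, -0.0, 0.069]
force: [-0.0, -0.0, 0.4]
gripper_width: 0.0853
finger_force: 0.0
```

Run:
```python
from h import *
a=vision.grab_frame("side"); b=vision.grab_frame("top")
print(arm.read_state()["tcp_pos"])
i=cv2.resize(a["img"][230:370,230:350],(480,560),interpolation=2)
j=cv2.resize(b["img"][180:260,180:225+0+35],(320,320),interpolation=2)
o=np.zeros((560,800,3),np.uint8);o[:,:480]=i;o[:320,480:]=j;save("fold.png",o)
for n,f in(("side",a),("top",b)):
    w=cloud(f).reshape(-1,3); w=w[~np.isnan(w[:,0])]; x,y,z=w.T
    ex=(x-.5875)*.9976+(y-.278)*.07; ey=-(x-.5875)*.07+(y-.278)*.9976
    k=(ex>-104)&(ex<-80)&(abs(ey+135)<18)&(z>.145); print(n,"knob",k.sum(),np.round([ex[k].mean(),ey[k].mean(),z[k].max()],4) if k.any() else 0)
    m=(abs(ex)<.065)&(abs(ey)<.03)&(z>.178)&(z<.2); P=w[m]; print("wing",len(P),rect(P))
    far=np.array([ex,ey]).T
```

```text
[ 0.44439258 -0.05522728  0.42364088]
side knob 0 0
wing 258 (array([587.5, 282.2]), array([109.5,  16. ]), 4.34)
top knob 0 0
wing 111 (array([586.9, 278.5]), array([109.9,  12.8]), 3.16)
```

View pics/fold.png

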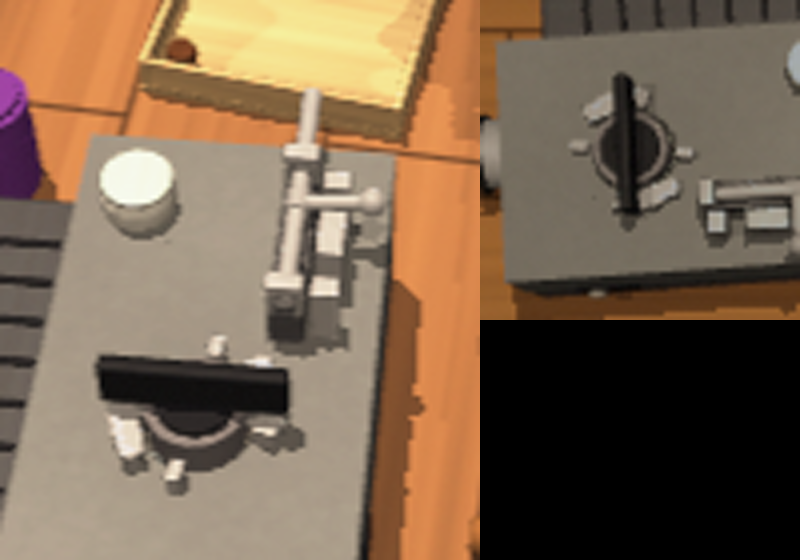

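The handle is flat in the far notch (knob at 372,200 in the left panel), and the bolt tip is well clear of the wing. On to the wing.

Emit:
{"api": "servo_tool", "payload": {"hand": [1, 1, 1, 1, 1], "slide": [[0.356, 0.832, 0], [0.356, 0.832, 0], [0.356, 0.832, 0], [0.356, 0.832, 0], [0.356, 0.832, 0]], "spin": [0, 0, 0, 0, 0]}}

```text
time: 6.78
tcp_pos: [0.5183, 0.1157, 0.4235]
tool_rot: [3.141, -0.001, 0.07]
force: [-0.2, -0.9, 1.0]
gripper_width: 0.0856
finger_force: 0.0
```

Emit:
{"api": "servo_tool", "payload": {"hand": [1, 1, 1, 1, 1], "slide": [[0.356, 0.832, 0], [0.356, 0.832, 0], [0.356, 0.832, 0], [0.356, 0.832, 0], [0.356, 0.832, 0]], "spin": [0, 0, 0, 0, 0]}}

```text
time: 7.2
tcp_pos: [0.5894, 0.2823, 0.4233]
tool_rot: [3.142, -0.001, 0.07]
force: [-0.1, 1.0, 0.2]
gripper_width: 0.0854
finger_force: 0.0
```

Run:
```python
from h import *
print(arm.read_state()["tcp_pos"],arm.read_state()["tool_rot"],arm.read_state()["joint_positions"])
f=vision.grab_frame("side"); w=cloud(f).reshape(-1,3); w=w[~np.isnan(w[:,0])]; x,y,z=w.T
ex=(x-.5875)*.9976+(y-.278)*.07; ey=-(x-.5875)*.07+(y-.278)*.9976
k=(ex>-.104)&(ex<-.08)&(abs(ey+.135)<.018)&(z>.145); print(k.sum(),[ex[k].mean(),ey[k].mean(),z[k].max()] if k.any() else 0)
```

```text
[0.58940369 0.28231349 0.42326768] [ 3.14157384e+00 -7.46485263e-04  6.99565075e-02] [ 2.65936682e-01  5.60545580e-01  9.38642537e-01 -1.64229525e-04
  1.64167600e+00  1.76676482e+00]
47 [np.float64(-0.08991595888642782), np.float64(-0.1280430677813968), np.float64(0.18598994611662767)]
```

Run:
```python
from h import *
from scipy.optimize import least_squares
for c in("side","top"):
    f=vision.grab_frame(c); w=cloud(f).reshape(-1,3); w=w[~np.isnan(w[:,0])]; x,y,z=w.T
    ex=(x-.5875)*.9976+(y-.278)*.07; ey=-(x-.5875)*.07+(y-.278)*.9976
    k=(ex>-.106)&(ex<-.082)&(abs(ey+.135)<.018)&(z>.15); 
    if k.sum()<6: print(c,k.sum()); continue
    P=np.c_[ex,ey,z][k]; print(c,np.round(np.percentile(P[:,2],[10,50,80,95]),4))
    r=least_squares(lambda q:np.linalg.norm(P-q,axis=1)-.009,[-.09,-.135,.168],loss="soft_l1",f_scale=.001); print(r.x)
    s=(ex>-.08)&(ex<-.055)&(abs(ey+.132)<.006)&(z>.16); print("stem",np.c_[ex,z][s].round(4).tolist()[:12])
```

```text
side [0.173  0.1788 0.1808 0.1834]
[-0.091182   -0.13057819  0.17366343]
stem [[-0.0677, 0.1765], [-0.0751, 0.1773], [-0.0562, 0.1766], [-0.0583, 0.173], [-0.0607, 0.1724], [-0.063, 0.1714], [-0.0655, 0.1718], [-0.0682, 0.1756], [-0.0705, 0.1734], [-0.0731, 0.176], [-0.0754, 0.1738], [-0.0778, 0.1745]]
top [0.1717 0.1773 0.1805 0.1831]
[-0.09124509 -0.13331928  0.17266275]
stem [[-0.0575, 0.1763], [-0.0585, 0.1817], [-0.0568, 0.169], [-0.0609, 0.1777], [-0.061, 0.1765], [-0.0605, 0.1717], [-0.0633, 0.1723], [-0.0627, 0.1669], [-0.0635, 0.1708], [-0.0666, 0.1725], [-0.0654, 0.163], [-0.0675, 0.1756]]
```

Emit:
{"api": "servo_tool", "payload": {"hand": [0, 0, 0, 0, 0], "slide": [[-0.432, -0.73, 0], [-0.432, -0.73, 0], [-0.432, -0.73, 0], [-0.432, -0.73, 0], [-0.432, -0.73, 0]], "spin": [0, 0, 0, 0, 0]}}

```text
time: 7.77
tcp_pos: [0.5011, 0.1324, 0.4235]
tool_rot: [3.141, -0.001, 0.069]
force: [1.3, -0.1, 0.5]
gripper_width: 0.0259
finger_force: 0.0
```

Emit:
{"api": "servo_tool", "payload": {"hand": [0, 0, 0, 0], "slide": [[0, 0, -0.8], [0, 0, -0.6], [0, 0, -0.1], [0, 0, 0]], "spin": [0, 0, 0, 0]}}

```text
time: 8.1
tcp_pos: [0.5024, 0.1336, 0.3627]
tool_rot: [3.141, 0.002, 0.069]
force: [0.1, -0.0, 0.7]
gripper_width: 0.0001
finger_force: 0.0
```

Emit:
{"api": "servo_tool", "payload": {"hand": [0, 0, 0], "slide": [[0, 0.03, -0.12], [0, 0.03, -0.1], [0, 0, 0]], "spin": [0, 0, 0]}}

```text
time: 8.35
tcp_pos: [0.5026, 0.1369, 0.3546]
tool_rot: [3.142, -0.001, 0.07]
force: [-0.3, -0.0, 0.3]
gripper_width: 0.0001
finger_force: 0.1
```

Emit:
{"api": "servo_tool", "payload": {"hand": [0, 0], "slide": [[0, 0, -0.05], [0, 0, 0]], "spin": [0, 0]}}

```text
time: 8.52
tcp_pos: [0.5025, 0.1368, 0.3525]
tool_rot: [-3.142, -0.0, 0.07]
force: [-0.3, 0.7, 0.5]
gripper_width: 0.0003
finger_force: 0.3
```

Emit:
{"api": "servo_tool", "payload": {"hand": [0, 0], "slide": [[0, 0, -0.05], [0, 0, 0]], "spin": [0, 0]}}

```text
time: 8.68
tcp_pos: [0.5025, 0.1367, 0.3503]
tool_rot: [-3.142, -0.0, 0.07]
force: [-0.6, 0.1, 0.9]
gripper_width: -0.0002
finger_force: 0.6
```

Emit:
{"api": "servo_tool", "payload": {"hand": [0, 0], "slide": [[0, 0, -0.03], [0, 0, 0]], "spin": [0, 0]}}

```text
time: 8.85
tcp_pos: [0.5025, 0.1367, 0.3497]
tool_rot: [-3.141, -0.001, 0.07]
force: [-2.1, 0.9, 7.0]
gripper_width: -0.0001
finger_force: 3.2
```

The handle is confirmed flat: 7 N at the knob's expected height. Back to the wing.

Emit:
{"api": "servo_tool", "payload": {"hand": [1, 1, 1, 1, 1], "slide": [[0, 0, 0.95], [0, 0, 0.9], [0.45, 0.73, 0], [0.44, 0.73, 0], [0.43, 0.72, 0]], "spin": [0, 0, 0, 0, 0]}}

```text
time: 9.27
tcp_pos: [0.5558, 0.2247, 0.4239]
tool_rot: [-3.141, -0.002, 0.069]
force: [-0.7, -0.9, -0.1]
gripper_width: 0.0604
finger_force: 0.0
```

Emit:
{"api": "servo_tool", "payload": {"hand": [1, 1, 1, 1], "slide": [[0.41, 0.7, 0], [0.4, 0.64, 0], [0, 0, 0], [0, 0, 0]], "spin": [0, 0, 0, 0]}}

```text
time: 9.6
tcp_pos: [0.5881, 0.2784, 0.4219]
tool_rot: [3.141, 0.001, 0.071]
force: [-0.1, 0.3, -0.4]
gripper_width: 0.0853
finger_force: 0.0
```

Emit:
{"api": "servo_tool", "payload": {"hand": [1, 1, 1, 1, 1], "slide": [[-0.02, 0, -0.8], [0, 0, -0.8], [0, 0, -0.6], [0, 0, -0.22], [0, 0, 0]], "spin": [0, 0, 0, 0, 0]}}

```text
time: 10.02
tcp_pos: [0.5867, 0.2766, 0.3247]
tool_rot: [3.141, 0.004, 0.069]
force: [0.5, -0.1, 0.4]
gripper_width: 0.0852
finger_force: 0.0
```

Emit:
{"api": "servo_tool", "payload": {"hand": [0, 0, 0, 0, 0], "slide": [[0, 0, 0], [0, 0, 0], [0, 0, 0], [0, 0, 0], [0, 0, 0]], "spin": [0, 0, 0, 0, 0], "grip_force": 50}}

```text
time: 10.43
tcp_pos: [0.5869, 0.2774, 0.3272]
tool_rot: [-3.141, -0.001, 0.07]
force: [0.1, -0.0, 0.7]
gripper_width: 0.0256
finger_force: 0.0
```

Emit:
{"api": "servo_tool", "payload": {"hand": [0, 0, 0], "slide": [[0, 0, 0], [0, 0, 0], [0, 0, 0]], "spin": [0, 0, 0]}}

```text
time: 10.68
tcp_pos: [0.5869, 0.2776, 0.3266]
tool_rot: [-3.141, -0.001, 0.07]
force: [-0.5, 1.6, 1.7]
gripper_width: 0.0113
finger_force: 51.5
```

Gripped. Now I turn it anticlockwise by about 0.6 rad and check the force.

Emit:
{"api": "servo_tool", "payload": {"hand": [0, 0, 0, 0, 0], "slide": [[0, 0, 0], [0, 0, 0], [0, 0, 0], [0, 0, 0], [0, 0, 0]], "spin": [0.5, 0.5, 0.5, 0.5, 0.5]}}

```text
time: 11.1
tcp_pos: [0.5869, 0.2776, 0.3266]
tool_rot: [-3.141, -0.0, 0.373]
force: [-0.6, 2.9, 1.6]
gripper_width: 0.0109
finger_force: 51.5
```

Emit:
{"api": "servo_tool", "payload": {"hand": [0, 0, 0, 0, 0], "slide": [[0, 0, 0], [0, 0, 0], [0, 0, 0], [0, 0, 0], [0, 0, 0]], "spin": [0.5, 0.5, 0.5, 0.5, 0.5]}}

```text
time: 11.52
tcp_pos: [0.5869, 0.2777, 0.3266]
tool_rot: [-3.141, -0.001, 0.673]
force: [0.2, 2.6, 0.7]
gripper_width: 0.0112
finger_force: 51.4
```

Emit:
{"api": "servo_tool", "payload": {"hand": [0, 0, 0, 0, 0], "slide": [[0, 0, 0], [0, 0, 0], [0, 0, 0], [0, 0, 0], [0, 0, 0]], "spin": [0.9, 0.9, 0.9, 0.9, 0.9]}}

```text
time: 11.93
tcp_pos: [0.5869, 0.278, 0.3266]
tool_rot: [3.141, -0.002, 1.215]
force: [-0.4, 4.8, 0.9]
gripper_width: 0.0112
finger_force: 51.4
```

Emit:
{"api": "servo_tool", "payload": {"hand": [0, 0, 0], "slide": [[0, 0, 0], [0, 0, 0], [0, 0, 0]], "spin": [0.3, 0.15, 0]}}

```text
time: 12.18
tcp_pos: [0.5868, 0.278, 0.3266]
tool_rot: [-3.142, -0.002, 1.265]
force: [-0.7, 5.6, 1.6]
gripper_width: 0.0115
finger_force: 51.5
```

Run:
```python
from h import *
print(arm.read_state()["ft_torque"],arm.read_state()["tool_rot"],arm.read_state()["force"])
f=vision.grab_frame("side"); i=f["img"][250:380,220:350]; save("turn.png",cv2.resize(i,None,fx=4,fy=4,interpolation=2))
```

```text
[ 0.74722728 -0.0012341  -0.09412105] [-3.14154818e+00 -1.76020954e-03  1.26509753e+00] [-0.72096437  5.59889326  1.57790056]
```

View pics/turn.png

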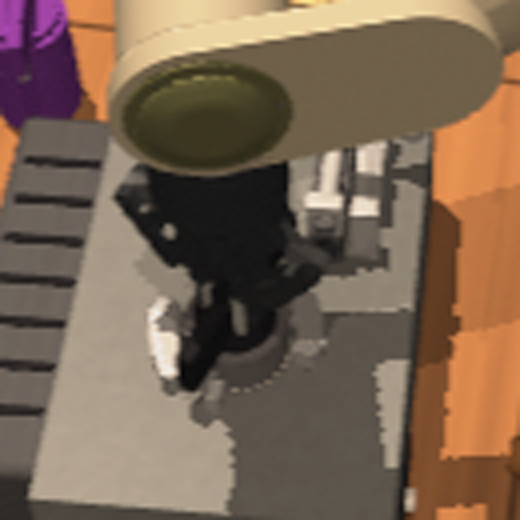

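The wing now runs close to the extractor's y (left end at 195,370, right end at 320,255). I nudge it to the stop.

Emit:
{"api": "servo_tool", "payload": {"hand": [0, 0, 0], "slide": [[0, 0, 0], [0, 0, 0], [0, 0, 0]], "spin": [0.25, 0.1, 0]}}

```text
time: 12.48
tcp_pos: [0.5864, 0.2781, 0.3266]
tool_rot: [-3.14, -0.001, 1.306]
force: [-3.7, 5.2, 2.3]
gripper_width: 0.0112
finger_force: 51.9
```

```bash
python3 -c "
from h import *
s=arm.read_state();print(s['ft_torque'],s['force'],s['tool_rot'])"
```

```text
[ 0.79370255  0.44216946 -0.46300348] [-3.72218415  5.185396    2.25375723] [-3.14015352e+00 -1.43913752e-03  1.30619567e+00]
```

Stop reached (the torque rose to -0.46 N·m). I ease off slightly and lift.

Emit:
{"api": "servo_tool", "payload": {"hand": [0, 0, 0, 0, 0], "slide": [[0, 0, 0], [0, 0, 0.1], [0, 0, 0.2], [0, 0, 0.3], [0, 0, 0.3]], "spin": [-0.25, 0, 0, 0, 0]}}

```text
time: 12.9
tcp_pos: [0.587, 0.2779, 0.3613]
tool_rot: [-3.139, -0.0, 1.276]
force: [1.1, 3.8, -5.4]
gripper_width: 0.0111
finger_force: 50.1
```

Emit:
{"api": "servo_tool", "payload": {"hand": [0, 0, 0, 0, 0], "slide": [[0, 0, 0.3], [0, 0, 0.4], [0, 0, 0.4], [0, 0, 0.4], [0, 0, 0.4]], "spin": [0, 0, 0, 0, 0]}}

```text
time: 13.32
tcp_pos: [0.587, 0.2772, 0.4382]
tool_rot: [-3.14, 0.002, 1.276]
force: [0.5, -0.3, -3.6]
gripper_width: 0.0115
finger_force: 50.7
```

Emit:
{"api": "servo_tool", "payload": {"hand": [0, 0, 0, 0, 0], "slide": [[0, 0, 0.4], [0, 0, 0.4], [0, 0, 0.3], [0, 0, 0.2], [0, 0, 0]], "spin": [0, 0, 0, 0, 0]}}

```text
time: 13.73
tcp_pos: [0.5869, 0.2772, 0.4915]
tool_rot: [3.14, -0.001, 1.276]
force: [-0.3, 0.6, -3.2]
gripper_width: 0.0111
finger_force: 50.8
```

Emit:
{"api": "servo_tool", "payload": {"hand": [0, 0, 0, 0, 0], "slide": [[0, -0.2, 0], [0.02, -0.5, 0], [0.02, -0.7, 0], [0.02, -0.7, 0], [0.02, -0.7, 0]], "spin": [0, 0, 0, 0, 0]}}

```text
time: 14.15
tcp_pos: [0.59, 0.1638, 0.4888]
tool_rot: [-3.139, 0.001, 1.276]
force: [0.8, -0.2, -3.9]
gripper_width: 0.0112
finger_force: 50.8
```

Emit:
{"api": "servo_tool", "payload": {"hand": [0, 0, 0, 0, 0], "slide": [[0.02, -0.7, 0], [0.02, -0.7, 0], [0.02, -0.7, 0], [0.02, -0.7, 0], [0.02, -0.7, 0]], "spin": [0, 0, 0, 0, 0]}}

```text
time: 14.57
tcp_pos: [0.5938, 0.0235, 0.489]
tool_rot: [-3.139, 0.001, 1.275]
force: [0.5, -0.4, -3.1]
gripper_width: 0.0117
finger_force: 50.8
```

Emit:
{"api": "servo_tool", "payload": {"hand": [0, 0, 0, 0, 0], "slide": [[0.02, -0.7, 0], [0.02, -0.7, 0], [0.02, -0.7, 0], [0.02, -0.7, 0], [0.02, -0.6, 0]], "spin": [0, 0, 0, 0, 0]}}

```text
time: 14.98
tcp_pos: [0.5977, -0.113, 0.4889]
tool_rot: [-3.139, 0.0, 1.275]
force: [0.6, -0.1, -3.2]
gripper_width: 0.011
finger_force: 50.7
```

Emit:
{"api": "servo_tool", "payload": {"hand": [0, 0, 0, 0], "slide": [[0.02, -0.5, 0], [0.02, -0.3, 0], [0, -0.1, 0], [0, 0, 0]], "spin": [0, 0, 0, 0]}}

```text
time: 15.32
tcp_pos: [0.5997, -0.1473, 0.4895]
tool_rot: [-3.14, -0.0, 1.275]
force: [-0.9, -0.2, -3.5]
gripper_width: 0.0116
finger_force: 50.6
```

Run:
```python
from h import *
print(arm.read_state()["tcp_pos"],arm.read_state()["tool_rot"])
f=vision.grab_frame("side"); w=cloud(f).reshape(-1,3); w=w[~np.isnan(w[:,0])]
x,y,z=w.T; m=(np.hypot(x-.6,y+.15)<.045)&(z>.15)&(z<.31); print(m.sum(),np.percentile(z[m],[1,5,20]))
i=f["img"][90:340,180:420]; save("carry.png",cv2.resize(i,None,fx=2.4,fy=2.4,interpolation=2))
```

```text
[ 0.59968969 -0.14728989  0.48947538] [-3.14004132e+00 -2.50307873e-04  1.27473734e+00]
523 [0.22527954 0.22872591 0.24269291]
```

View pics/carry.png

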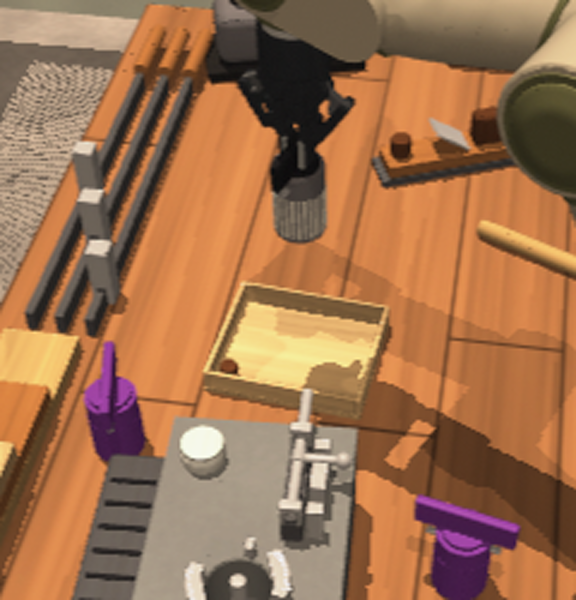

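The filter (300,195 in the crop) hangs upright over the tray, the bolt is still parked, and the tray middle is clear. Lowering now.

Emit:
{"api": "servo_tool", "payload": {"hand": [0, 0, 0, 0, 0], "slide": [[0, -0.05, -0.3], [0, -0.05, -0.6], [0, 0, -0.7], [0, 0, -0.7], [0, 0, -0.7]], "spin": [0, 0, 0, 0, 0]}}

```text
time: 15.78
tcp_pos: [0.5995, -0.1489, 0.3694]
tool_rot: [3.141, -0.0, 1.278]
force: [0.8, -0.2, -3.4]
gripper_width: 0.0108
finger_force: 50.7
```

Emit:
{"api": "servo_tool", "payload": {"hand": [0, 0, 0, 0, 0], "slide": [[0, 0, -0.7], [0, 0, -0.6], [0, 0, -0.45], [0, 0, -0.25], [0, 0, -0.1]], "spin": [0, 0, 0, 0, 0]}}

```text
time: 16.2
tcp_pos: [0.5997, -0.1495, 0.285]
tool_rot: [-3.139, -0.001, 1.277]
force: [0.3, -0.1, -4.4]
gripper_width: 0.0109
finger_force: 50.5
```

Emit:
{"api": "servo_tool", "payload": {"hand": [0, 0, 0], "slide": [[0, 0, -0.05], [0, 0, 0], [0, 0, 0]], "spin": [0, 0, 0]}}

```text
time: 16.45
tcp_pos: [0.5999, -0.1505, 0.2856]
tool_rot: [3.139, 0.0, 1.276]
force: [0.4, 0.5, -3.5]
gripper_width: 0.0116
finger_force: 50.7
```

Emit:
{"api": "servo_tool", "payload": {"hand": [0, 0, 0, 0], "slide": [[0, 0, -0.1], [0, 0, -0.1], [0, 0, -0.06], [0, 0, 0]], "spin": [0, 0, 0, 0]}}

```text
time: 16.78
tcp_pos: [0.5996, -0.1506, 0.2733]
tool_rot: [-3.14, -0.0, 1.276]
force: [-0.5, -0.3, -2.9]
gripper_width: 0.0114
finger_force: 50.7
```

Emit:
{"api": "servo_tool", "payload": {"hand": [0, 0, 0], "slide": [[0, 0, -0.03], [0, 0, -0.02], [0, 0, 0]], "spin": [0, 0, 0]}}

```text
time: 17.03
tcp_pos: [0.5997, -0.1506, 0.2726]
tool_rot: [3.141, 0.0, 1.276]
force: [-1.6, -0.1, 2.5]
gripper_width: 0.0112
finger_force: 51.5
```

Floor contact, so I release gently and go straight up.

Emit:
{"api": "servo_tool", "payload": {"hand": [0.2, 0.4, 0.6, 0.8, 0.8], "slide": [[0, 0, 0], [0, 0, 0], [0, 0, 0], [0, 0, 0], [0, 0, 0]], "spin": [0, 0, 0, 0, 0]}}

```text
time: 17.45
tcp_pos: [0.5998, -0.1506, 0.2719]
tool_rot: [3.141, -0.0, 1.276]
force: [0.1, -0.7, -1.1]
gripper_width: 0.0649
finger_force: 0.0
```

Emit:
{"api": "servo_tool", "payload": {"hand": [0.8, 0.8, 0.8, 0.8, 0.8], "slide": [[0, 0, 0.2], [0, 0, 0.6], [0, 0, 0.9], [0, 0, 0.9], [0, 0, 0.9]], "spin": [0, 0, 0, 0, 0]}}

```text
time: 17.87
tcp_pos: [0.5994, -0.1504, 0.4143]
tool_rot: [3.141, 0.0, 1.276]
force: [1.2, -0.8, -0.3]
gripper_width: 0.0684
finger_force: 0.0
```

Emit:
{"api": "servo_tool", "payload": {"hand": [0.8, 0.8, 0.8, 0.8, 0.8], "slide": [[-0.8, 0, 0.3], [-0.8, 0, 0], [-0.8, 0, 0], [-0.6, 0, 0], [-0.2, 0, 0]], "spin": [0, 0, 0, 0, 0]}}

```text
time: 18.28
tcp_pos: [0.4691, -0.1501, 0.4251]
tool_rot: [3.141, 0.0, 1.275]
force: [1.0, -0.7, 0.3]
gripper_width: 0.0681
finger_force: 0.0
```

Run:
```python
from h import *
f=vision.grab_frame("side")
s=arm.read_state(); print(s["tcp_pos"],s["force"])
i=f["img"][150:400,180:420]; save("end.png",cv2.resize(i,None,fx=2.4,fy=2.4,interpolation=2))
```

```text
[ 0.46952523 -0.15031216  0.42511929] [1.18591831 0.5718486  1.42379366]
```

View pics/end.png

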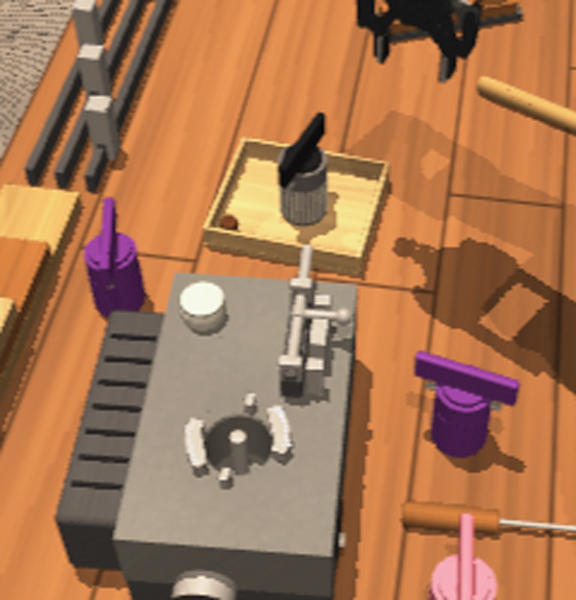

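The filter stands upright in the tray (303,180), the bolt is parked with its handle flat (345,315), and the things in view are where they were.

```bash
python3 -c "
from rig import arm
print(arm.close_job())"
```

```text
the job is handed in; nothing more can be done
None
```

The bolt is parked back with its handle down in the notch, the filter stands upright on the tray floor, and the job was handed in at about 18 s.

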